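Seat a keyed spindle in a lathe pulley

TASK

Take the orange transit plug out of the pulley's bore and stand it upright, released, on the marked empty place of the little shelf, so that the three plugs make one neat row. Then take the keyed steel shaft from its rack, enter it in the pulley's bore, turn it until its key slips into the keyway, and push it fully home against the spring until its collar is flush on the pulley. Finish while still gripping the shaft and pushing it home (it springs back if let go), and leave the other two plugs and the things on the bench where they are.

Things in the scene. Friction and masses are not known exactly. Their poses are not given: they have to be found in the camera images.
- stand: Fixed steel plate 130x130x12 mm carrying an aluminium step pulley (vertical axis): 100 mm dia up to 30 mm height, then 82 mm dia, 75 mm at its flat top face 80 mm above the bench. Origin: underside centre, on the axis. The pulley is clamped, its keyway pointing anywhere within 0.6 rad of the plate's +x axis; a yellow stripe on its top face continues the keyway outwards.
- bore (a point): Centre of the bore's mouth, in the pulley's top face; axes as the plate's, not the keyway's. Bore 29 mm dia; keyway 10 mm wide, reaching 21 mm from the axis, over the full depth of 50 mm.
- spring (a point): Top of a flat brass spring plunger, 20 mm dia, in the bore, as it waits 30 mm below the mouth (the point stays there when it is pressed). It pushes up with 8 N when first touched and 14 N when the shaft is home, 10 mm lower.
- shaft: Keyed steel shaft, about 0.35 kg, upright in its rack. Origin: centre of the lower tip; z up the shaft, +x towards the key. Round, 26 mm dia, 40 mm long below the collar, first 6 mm tapered to 18 mm dia. Brass key 7 mm wide, to 19 mm from the axis, from 12 to 40 mm above the tip. Home: collar on the pulley's face, tip 40 mm below the mouth.
- shaft_head (a point): Middle of the shaft's square head, 71 mm above its tip, same axes. Head 24x24 mm, from 46 to 96 mm above the tip, flats square to x and y: the place to grip. Below it the collar, 52 mm dia, from 40 to 46 mm. Red stripes on the collar and on the head's top show the key's side (+x).
- rack: Fixed plywood block 90x90x60 mm with a 42 mm square pocket 50 mm deep in which the shaft hangs, collar on the block's top (so shaft tip 20 mm above the bench). Origin: underside centre. At any of the three places.
- plug: Loose orange plastic plug, 40 g, 56 mm tall, at first in the pulley's bore, its flange on the top face. Origin: centre of the underside, z up. Foot 24 mm dia 14 mm tall, flange 36 mm dia from 14 to 20 mm, round knob 24 mm dia from 20 to 56 mm to grip.
- shelf: Fixed low wooden shelf, board 100 mm (own x) by 220 mm (own y), top 40 mm above the bench, with an 8 mm thick back strip along its +x edge rising to 60 mm above the bench. Origin: underside centre at bench height. Three places in a row along its y axis at -60, 0 and +60 mm: two hold plugs, one is free. At any of the three places.
- spot: The free place: a painted white disc 46 mm dia with a green middle, flat on the shelf board. Origin: its centre, at the board's top, 40 mm above the bench.
- plug_b: Another orange plug, same shape, standing in the shelf's row; leave alone. Origin: underside centre.
- plug_c: Another orange plug, same shape, standing in the shelf's row; leave alone. Origin: underside centre.
- glue: White glue bottle with red cap, 48 mm dia, 130 mm tall, standing beyond the work; leave alone.
- jar: Amber jar, 60 mm dia, 70 mm tall, far left; leave alone.
- mug: Blue mug, 72 mm dia, 85 mm tall, far right; leave alone.
- blank: Dark wooden turning blank 35x150x35 mm, lying beyond the work; leave alone.
- wrench: Steel wrench lying at the right; leave alone.

How it is judged (in metres and radians):
On the way, in this order (a step that is already met when the one before it is completed fails the run):
1. the plug stands upright, released, on the marked place of the shelf (horizontal distance between plug and spot below 0.012 m and angle between plug's own z axis and vertical below 0.08 rad and z of plug in the frame of spot below 0.004 m and contact force between the fingers and plug below 0.1 N), for 0.2 s.
2. the shaft's key has slipped into the keyway (horizontal distance between shaft and bore below 0.004 m and z of shaft in the frame of bore below -0.018 m), for 0.1 s.
At the end, for the whole second after the job is handed in: The shaft is in the bore, within 2.5 mm of home, upright within 0.06 rad, pressed in with over 5 N and still gripped by its square head (grasp point within 32 mm of the head's middle); the plug stands upright and released within 12 mm of the marked place's centre (all of step 1 and horizontal distance between shaft and bore below 0.004 m and z of shaft in the frame of bore below -0.0375 m and angle between the z axis of shaft and the z axis of stand, either way round below 0.06 rad and contact force between shaft and stand above 5 N and contact force between the fingers and shaft above 3 N and distance between the grasp point and shaft_head below 0.032 m); the arm keeps its last pose, push and grip.
It fails at once if one of the other plugs is shifted by more than 15 mm (distance of any of plug_b, plug_c from where it was at the start of the episode above 0.015 m).
It fails at once if a thing on the bench is shifted by more than 30 mm (distance of any of glue, jar, mug, blank, wrench from where it was at the start of the episode above 0.03 m).
It also fails if it takes over 72 s, if anything falls off the work surface, if the arm or the gripper's body presses on something with over 40 N, if the wrist force passes 120 N, or if a joint passes its speed limit or range.

ROBOT

A 6-joint arm with a two-finger parallel gripper is mounted at the origin on the work surface. World frame = base frame: x ahead of the robot, y to its left, z up, the work surface at z = 0. Lengths are in mm, angles in rad, forces in N, time in s.
With the tool pointing down it reaches from about 325 to 925 mm from the base axis. Payload 3.1 kg.
Tool frame: the origin (TCP) lies midway between the tips of the shut fingers; the grasp point (between the pads) lies 19 mm behind it; z points along the fingers, y is the direction in which the jaws open and shut (so a half turn about z gives the same grasp; the last joint's range is limited). The gripper opens to 85 mm and grips with 20 to 120 N. Pads are 22 mm wide; open, the fingers measure 114 mm over their backs; the gripper's body (76 mm by 85 mm) begins 54 mm behind the grasp point. The pads swing forward as they close: fully open they stand 13 mm farther back than shut.
Start: joints at [1.2, 0.217, 1.613, -0, 1.311, -0.112], TCP at [159.931, 604.203, 231.3] pointing down, gripper open.
Joint ranges: [-2.75, 2.75], [-0.78, 2.1], [0.31, 2.55], [-1.13, 4.27], [0.13, 2.63], [-2.58, 2.58]. Speed limits (rad/s): [2.79, 2.79, 3.14, 3.14, 3.14, 3.14].

INTERFACE

Orientations are given as a rotation vector (axis times angle).
In Python, from cell import manip gives the robot as it stands.
- The arm moves only by the shell command python3 -m crank 'ROWS' [FORCE]. ROWS is JSON, a list that holds one entry, the list of rows, each a list of 5 numbers: the opening in per cent of the stroke, from 0 (shut) to 100 (fully open), then the shift along the tool's x, y, z in m, then the turn about the tool's z in rad. In form: [[[hand, x, y, z, twist], ...]]. A call has 1 to 12 rows; each row shifts and turns the commanded pose from where the row before left it, along the tool's axes as they then stand; what a row does not reach is not made up. A row lasts 1/12 s, in which the tool goes at most 41.7 mm and 7.16 degrees, less where a joint would pass 70% of its speed; a pose out of reach is approached as far as the arm can. A call with a gripper value outside its range is refused whole. The fingers move at their own pace and stop on an object; FORCE is the grip in N (left out, the last holds). Time passes only in rows, so rows that do not move let the fingers close. It gives the time, the measured TCP pose, the force and the opening at its end, in the units of the state.
- manip.state(): the state, without advancing time (a new reading comes with each control period).
- manip.capture(name): name is "side" or "top" or "wrist"; returns a dict with "color" (400x640x3 uint8, blue, green, red), "vfov" (degrees; the focal length in pixels is half the picture's height over the tangent of half this angle, whatever the lens; pixels are square), "cx", "cy" (the principal point, pixels), "dist" ([k1, k2, p1, p2, k3] as OpenCV has them; the pictures are not rectified), "cam_to_world" (4x4, takes a point from camera to world coordinates). Camera axes: x right, y down, z forward; pixel columns grow to the right and rows downward; lengths in mm; the calibration is good to about 2 mm. A picture is of the moment at which its call begins. There is no depth.
- manip.finish_job(): hands the job in, once; it reports no verdict.
The state is a dict: "t": time; "joint_positions": joint angles; "joint_velocities": joint speeds; "joint_efforts": joint torques, N m; "ee_pos": TCP position; "ee_rot": TCP orientation; "ft_force": force on the tool from outside, world axes, zero at the start; "ft_torque": the same for the moment, N m; "width": finger opening in mm.
Only numpy, scipy, OpenCV 4.12 (cv2) and the standard library are available. Lean on these libraries where they do the work, as an engineer would, in place of code of your own. Each camera call takes 0.05 s, during which the arm holds its last target. There are 200 camera calls.

## Working session

There is one attempt and no reset: what is moved stays moved. The work goes in short steps, Python scripts to look and compute and a shell command to move; the robot and the scene stay as the last step left them, time stands still between calls to the robot, and variables do not carry over. Pictures are saved under pics/ and viewed, about 8 in all and at most 12, crops included, and the job is handed in when it is done.

```bash
ls; mkdir -p pics
cat > h.py <<'E'
import numpy as np, cv2, json
from scipy.spatial.transform import Rotation as R
from cell import manip
def K(c):
    f=200/np.tan(np.radians(c["vfov"])/2)
    return np.array([[f,0,c["cx"]],[0,f,c["cy"]],[0,0,1]])
def ray(c,uv):
    p=cv2.undistortPoints(np.array(uv,float).reshape(-1,1,2),K(c),np.array(c["dist"],float))[:,0]
    T=np.array(c["cam_to_world"]); d=np.c_[p,np.ones(len(p))]@T[:3,:3].T
    return T[:3,3],d
def onz(c,uv,z):
    o,d=ray(c,uv); return o+d*((z-o[2])/d[:,2])[:,None]
def proj(c,P):
    T=np.linalg.inv(np.array(c["cam_to_world"])); 
    return cv2.projectPoints(np.array(P,float).reshape(-1,1,3),cv2.Rodrigues(T[:3,:3])[0],T[:3,3],K(c),np.array(c["dist"],float))[0][:,0]
def intool(P):
    "world target -> shift in tool axes (m)"
    s=manip.state(); return R.from_rotvec(s["ee_rot"]).inv().apply(np.array(P)-s["ee_pos"])/1000
E
python3 - <<'E'
from h import *
s=manip.state(); print(s); print(R.from_rotvec(s["ee_rot"]).as_matrix().round(3))
for n in("top","side"):
    c=manip.capture(n); cv2.imwrite(f"pics/{n}0.png",c["color"]); print(n,c["vfov"],np.round(c["cam_to_world"],2).tolist())
    np.save(f"pics/{n}0.npy",c,allow_pickle=True)
E
```

```text
pics
{'t': 0.0, 'joint_positions': array([ 1.19975895e+00,  2.17781930e-01,  1.61492252e+00,  4.27335285e-06,
        1.31128663e+00, -1.12222915e-01]), 'joint_velocities': array([ 0.00058912, -0.00187931, -0.00032995, -0.00091138, -0.001446  ,
        0.00112775]), 'joint_efforts': array([-1.21899925e-04, -3.96839190e+01, -3.03855765e+01, -2.10478770e-04,
        9.54085670e-03, -2.20641724e-06]), 'ee_pos': array([159.65546274, 603.42817275, 229.95710082]), 'ee_rot': array([-0.40533793, -3.11474901,  0.00365577]), 'ft_force': array([ 0.8429389 , -0.52925206, -0.23981675]), 'ft_torque': array([-0.03331402, -0.00406417, -0.01249792]), 'width': 85.39881353066346}
[[-0.967  0.256 -0.001]
 [ 0.256  0.967 -0.002]
 [ 0.    -0.002 -1.   ]]
top 43.18091763358869 [[-0.03, -0.98, 0.19, 262.84], [-1.0, 0.03, 0.01, -45.17], [-0.01, -0.19, -0.98, 1639.48], [0.0, 0.0, 0.0, 1.0]]
side 52.827567505026025 [[-0.96, -0.18, 0.21, 330.85], [-0.28, 0.61, -0.74, 816.26], [0.01, -0.77, -0.64, 844.31], [0.0, 0.0, 0.0, 1.0]]
```

View pics/top0.png

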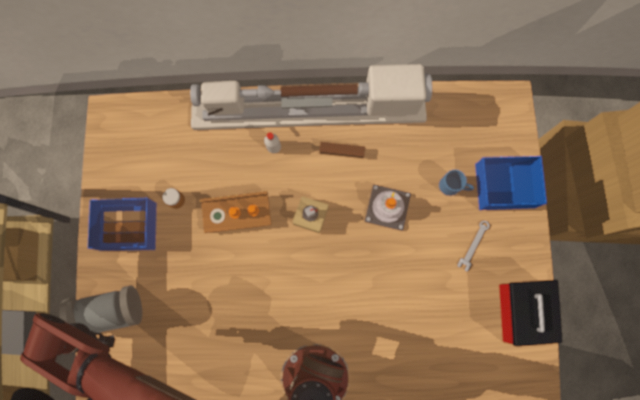

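View pics/side0.png

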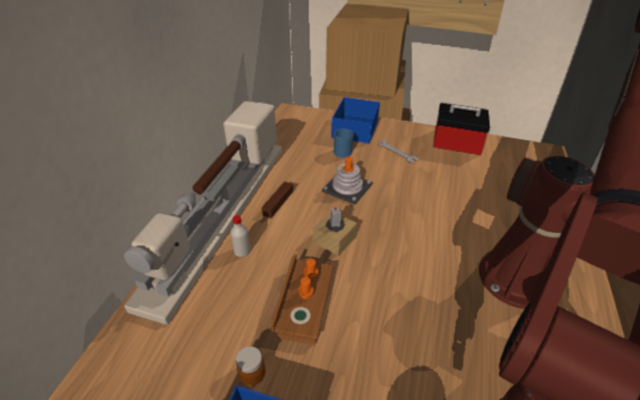

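The top view shows the free spot at (217,216), the shelf plugs at (235,212) and (253,210), the shaft and rack at (310,212), and the pulley with its plug at (390,204). The side view shows the same layout. Next come coarse positions, which I'll refine with the wrist camera.

Run:
```python
from h import *
c=np.load("pics/top0.npy",allow_pickle=True).item(); s=np.load("pics/side0.npy",allow_pickle=True).item()
def blobs(c,lo,hi,amin,box):
    h=cv2.cvtColor(c["color"],cv2.COLOR_BGR2HSV); m=cv2.inRange(h,np.array(lo),np.array(hi))
    n,l,st,ce=cv2.connectedComponentsWithStats(m)
    return [(st[i,4],ce[i].round(1)) for i in range(1,n) if st[i,4]>=amin and box[0]<ce[i][0]<box[1] and box[2]<ce[i][1]<box[3]]
print("top orange z=50ish")
for a,p in blobs(c,(5,200,150),(16,255,255),8,(150,450,150,260)): print(a,p,onz(c,p,75).round(1),onz(c,p,100).round(1))
print("spot",onz(c,(217.5,216),40).round(1))
for a,p in blobs(c,(40,60,20),(95,255,255),4,(200,235,200,230)): print("green",a,p,onz(c,p,40).round(1))
for a,p in blobs(s,(40,60,20),(95,255,255),4,(280,320,300,330)): print("green s",a,p,onz(s,p,40).round(1))
for a,p in blobs(s,(5,200,150),(16,255,255),8,(280,370,140,310)): print("s",a,p,onz(s,p,75).round(1),onz(s,p,100).round(1))
print("shaft",onz(c,(311,212),110).round(1), onz(s,(337,210),115).round(1),"pulley",onz(c,(388,206),60).round(1))
w=manip.capture("wrist"); st=manip.state()
Rt=R.from_rotvec(st["ee_rot"]).as_matrix(); T=np.array(w["cam_to_world"])
print("cam in tool",(Rt.T@(T[:3,3]-st["ee_pos"])).round(1),(Rt.T@T[:3,:3]).round(2).tolist(),w["vfov"])
```

```text
top orange z=50ish
51 [390.5 202.6] [[ 539.7 -255.2   75. ]] [[ 535.2 -251.9  100. ]]
84 [252.5 209.8] [[530.4 180.2  75. ]] [[526.1 176.6 100. ]]
87 [233.8 212.2] [[524.5 239.8  75. ]] [[520.3 235.2 100. ]]
spot [[519.4 299.5  40. ]]
green 27 [217.1 215.5] [[521.1 300.8  40. ]]
green s 72 [299.9 314.9] [[524.  302.2  40. ]]
s 87 [348.1 164.2] [[ 547.3 -283.1   75. ]] [[ 540.3 -247.3  100. ]]
s 335 [306.5 279.7] [[531.9 224.5  75. ]] [[525.3 243.7 100. ]]
shaft [[512.   -5.1 110. ]] [[514.9  -0.9 115. ]] pulley [[ 531.6 -248.6   60. ]]
cam in tool [  83.4    0.5 -143.1] [[0.0, -0.95, -0.32], [1.0, 0.0, -0.0], [0.0, -0.32, 0.95]] 63.860434939605945
```

```bash
python3 -m crank '[[[100,-0.0355,-0.0168,0,0],[100,-0.0355,-0.0168,0,0],[100,-0.0355,-0.0168,0,0],[100,-0.0355,-0.0168,0,0],[100,-0.0355,-0.0168,0,0],[100,-0.0355,-0.0168,0,0],[100,-0.0355,-0.0168,0,0],[100,-0.0355,-0.0168,0,0],[100,-0.0355,-0.0168,0,0],[100,-0.0355,-0.0168,0,0],[100,-0.0355,-0.0168,0,0],[100,-0.0355,-0.0168,0,0]]]'
python3 -m crank '[[[100,0,0,0,0.12],[100,0,0,0,0.12],[100,0,0,0,0.12],[100,0,0,0,0.12],[100,0,0,0,0.12],[100,0,0,0,0.12],[100,0,0,0,0.12],[100,0,0,0,0.12],[100,0,0,0,0.12],[100,0,0,0,0.12],[100,0,0,0,0.12],[100,0,0,0,0]]]'
python3 - <<'E'
from h import *
s=manip.state(); print(s["t"],s["joint_positions"].round(2),s["ee_pos"].round(1)); print(R.from_rotvec(s["ee_rot"]).as_matrix().round(3))
c=manip.capture("wrist"); cv2.imwrite("pics/w1.png",c["color"]); np.save("pics/w1.npy",c,allow_pickle=True)
E
```

```text
t: 1.15
ee_pos: [521.1, 298.7, 231.0]
ee_rot: [-0.406, -3.115, 0.0]
ft_force: [0.6, 0.2, -0.9]
width: 85.4
t: 2.15
ee_pos: [519.8, 300.2, 230.8]
ee_rot: [-2.232, -2.21, 0.001]
ft_force: [0.2, -0.3, -0.4]
width: 85.5
2.15 [0.41 0.17 1.67 0.   1.3  0.42] [519.8 300.2 230.8]
[[ 0.01   1.    -0.001]
 [ 1.    -0.01  -0.   ]
 [-0.    -0.001 -1.   ]]
```

View pics/w1.png

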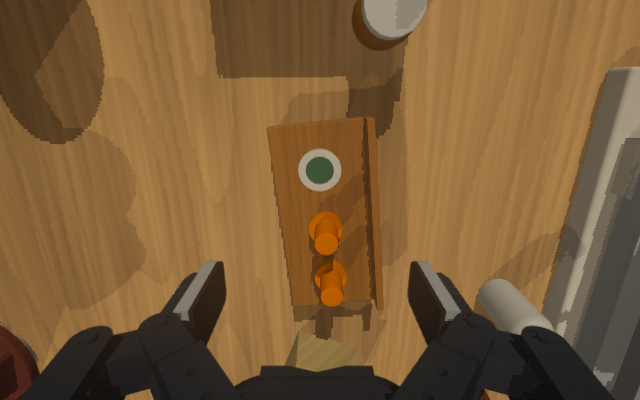

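The wrist view shows the spot disc centred near (320,170), plugs at (326,235) and (331,285), and the shelf strip on the right, which is the world +x side.

```bash
python3 - <<'E'
from h import *
c=np.load("pics/w1.npy",allow_pickle=True).item()
h=cv2.cvtColor(c["color"],cv2.COLOR_BGR2HSV)
m=cv2.inRange(h[150:195,295:345],np.array((40,60,20)),np.array((95,255,255)))
g=cv2.moments(m,True); u=(295+g["m10"]/g["m00"],150+g["m01"]/g["m00"]); print("spot",u,g["m00"],onz(c,u,40).round(1))
w=cv2.inRange(h[140:200,290:350],np.array((0,0,120)),np.array((180,90,255)))
k=max(cv2.findContours(w,0,2)[0],key=cv2.contourArea); (e,ax,a)=cv2.fitEllipse(k); e=(e[0]+290,e[1]+140)
P=onz(c,k[:,0]+[290,140],40); print("disc",e,onz(c,e,40).round(1),"dia",np.ptp(P[:,:2],axis=0).round(1))
E
python3 -m crank '[[[100,-0.04,0,0,0],[100,-0.04,0,0,0],[100,-0.04,0,0,0],[100,-0.04,0,0,0],[100,-0.04,0,0,0],[100,-0.04,0,0,0],[100,-0.04,0,0,0],[100,-0.04,0,0,0],[100,-0.04,0,0,0],[100,0,0,0,0],[100,0,0,0,0]]]'
python3 - <<'E'
from h import *
c=manip.capture("wrist"); cv2.imwrite("pics/w2.png",c["color"]); np.save("pics/w2.npy",c,allow_pickle=True)
E
python3 -m crank '[[[100,-0.04,0,0,0],[100,-0.04,0,0,0],[100,-0.04,0,0,0],[100,-0.04,0,0,0],[100,-0.04,0,0,0],[100,-0.04,0,0,0],[100,0,0,0,0],[100,0,0,0,0]]]'
python3 - <<'E'
from h import *
c=manip.capture("wrist"); cv2.imwrite("pics/w3.png",c["color"]); np.save("pics/w3.npy",c,allow_pickle=True)
print(manip.state()["joint_positions"].round(2))
a=np.load("pics/w2.npy",allow_pickle=True).item()["color"]
z=lambda i: cv2.resize(i[60:360,180:460],None,fx=1.42,fy=1.42,interpolation=cv2.INTER_CUBIC)
cv2.imwrite("pics/w23.png",np.hstack([z(a),z(c["color"])]))
E
```

```text
spot (319.3442340791738, 169.96385542168676) 581.0 [[522.1 301.7  40. ]]
disc (319.3208198547363, 169.52130126953125) [[522.1 302.2  40. ]] dia [45.  44.9]
t: 3.12
ee_pos: [517.1, -61.7, 231.3]
ee_rot: [-2.232, -2.21, -0.0]
ft_force: [-0.3, 0.6, 0.8]
width: 85.4
t: 3.83
ee_pos: [515.8, -299.8, 230.9]
ee_rot: [-2.229, -2.212, -0.001]
ft_force: [0.0, -0.5, 0.0]
width: 85.4
[-0.64  0.16  1.68  0.    1.3  -0.64]
```

View pics/w23.png

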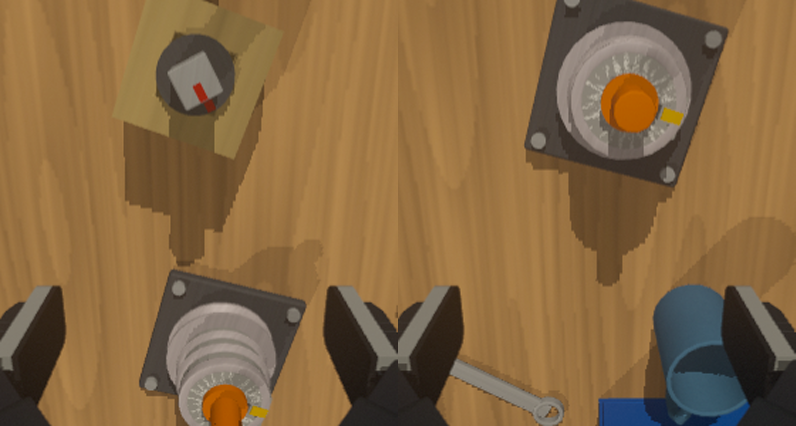

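Left panel: the shaft head with its red stripe pointing down-right (about -64° in world). Right panel: the pulley with its plug, and the yellow stripe to the right and slightly down (about -18°). Now the precise measurements.

```bash
cat > m.py <<'E'
from h import *
def cont(m): return max(cv2.findContours(m,0,1)[0],key=cv2.contourArea)
c=np.load("pics/w2.npy",allow_pickle=True).item(); I=c["color"]; h=cv2.cvtColor(I,cv2.COLOR_BGR2HSV)
o=np.array([290,80]); H=h[80:150,290:350]
print("V,S at head",H[30:36:2,20:36:3,2].tolist(),H[30:36:2,20:36:3,1].tolist())
red=(cv2.inRange(H,np.array((0,150,90)),np.array((6,255,255)))|cv2.inRange(H,np.array((172,150,90)),np.array((180,255,255))))
gray=cv2.inRange(H,np.array((0,0,125)),np.array((180,60,255)))
m=gray|red; k=cont(cv2.morphologyEx(m,cv2.MORPH_OPEN,np.ones((3,3)))); k=k[:,0]+o
P=onz(c,k,116)[:,:2]; r=cv2.minAreaRect(P.astype(np.float32)); print("head rect",r, "hullctr",P.mean(0).round(1))
y,x=np.nonzero(red); Q=onz(c,np.c_[x,y]+o,116)[:,:2]; print("red",len(x),Q.mean(0).round(1)); v=Q.mean(0)-np.array(r[0]); print("dir",np.degrees(np.arctan2(v[1],v[0])))
col=cv2.inRange(H,np.array((0,0,20)),np.array((180,80,110))); kk=cont(col|m); B=onz(c,kk[:,0]+o,66)[:,:2]; print("collar circ",cv2.minEnclosingCircle(B.astype(np.float32)))
c=np.load("pics/w3.npy",allow_pickle=True).item(); h3=cv2.cvtColor(c["color"],cv2.COLOR_BGR2HSV)
O=cv2.inRange(h3,np.array((4,200,120)),np.array((18,255,255))); O[:, :300]=0;O[:,370:]=0;O[170:]=0
Y=cv2.inRange(h3,np.array((20,180,120)),np.array((35,255,255)));Y[:, :330]=0;Y[:,400:]=0;Y[180:]=0
k=cont(O)[:,0]; print("orange bbox",cv2.boundingRect(k))
print("flange circ z86",cv2.minEnclosingCircle(onz(c,k,86)[:,:2].astype(np.float32)))
y,x=np.nonzero(Y); q=onz(c,np.c_[x,y],80)[:,:2]; print("yellow",len(x),q.mean(0))
S=cv2.resize(I[75:155,270:370],None,fx=4,fy=4); S3=cv2.resize(c["color"][70:170,290:390],None,fx=4,fy=4)
cv2.imwrite("pics/z.png",np.hstack([cv2.copyMakeBorder(S,0,80,0,0,0),S3]))
E
python3 m.py
```

```text
V,S at head [[138, 137, 138, 136, 137, 137], [138, 137, 139, 137, 136, 137], [137, 137, 139, 135, 135, 137]] [[31, 30, 30, 34, 32, 30], [33, 30, 33, 32, 32, 30], [32, 32, 31, 30, 30, 32]]
head rect ((519.2897338867188, -1.7094993591308594), (22.390758514404297, 29.85462188720703), 25.96781349182129) hullctr [519.1  -0.8]
red 126 [522.3  -7.5]
dir -62.9152325871082
collar circ ((517.6116943359375, 0.5635648965835571), 25.770212173461914)
orange bbox (323, 112, 40, 41)
flange circ z86 ((538.9100341796875, -253.32583618164062), 18.324872970581055)
yellow 116 [ 566.33572288 -261.92350094]
```

View pics/z.png

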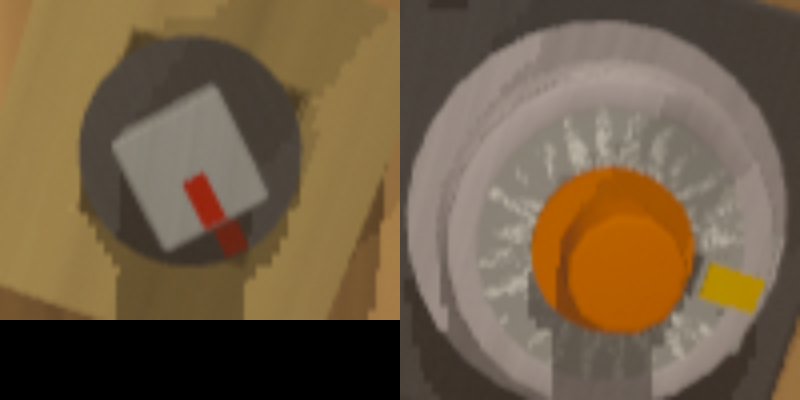

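Run:
```python
from h import *
c=np.load("pics/w2.npy",allow_pickle=True).item()
P=onz(c,[(298.25,111.75),(323.25,96.25),(337,123),(311.5,137.5)],116)[:,:2]
print("head",P.mean(0).round(1)); 
for i in range(4):
    d=P[(i+1)%4]-P[i]; print(np.linalg.norm(d).round(1),np.degrees(np.arctan2(d[1],d[0])).round(1))
c=np.load("pics/w3.npy",allow_pickle=True).item()
g=onz(c,[(345.5,138.25)],122)
print("knob top",g.round(1))
y=onz(c,[(290+302/4,70+283/4),(290+362/4,70+292/4)],80)[:,:2]; d=y[1]-y[0]; print("stripe axis",y.round(1),np.degrees(np.arctan2(d[1],d[0])))
# plate edges via bolts
a=(1/1.42); b=[(572,3),(713,39),(668,174),(538,141)]
B=onz(c,[((u-398)*a+180,v*a+60) for u,v in b],16)[:,:2]; print("plate ctr",B.mean(0).round(1)); d=B[1]-B[0]; print("plate yaw",np.degrees(np.arctan2(d[1],d[0])), np.linalg.norm(d))
s=manip.state(); print(s["ee_pos"], intool([538.9,-253.3,110]))
```

```text
head [518.    0.8]
22.5 30.1
22.8 -61.9
23.1 -151.2
22.4 116.6
knob top [[ 538.2 -252.7  122. ]]
stripe axis [[ 560.2 -261.2]
 [ 573.9 -263.3]] -8.906417026657294
plate ctr [ 539.1 -253.9]
plate yaw -13.76747043140275 107.07283572428256
[ 515.77154921 -298.35510985  230.78741088] [0.04499404 0.02291478 0.12085089]
```

```bash
python3 -m crank '[[[80,0.0225,0.0115,0,0],[80,0.0225,0.0115,0,0],[70,0,0,0.035,0],[70,0,0,0.035,0],[70,0,0,0.035,0],[70,0,0,0.02,0],[70,0,0,0.008,0],[70,0,0,0.008,0],[70,0,0,0,0],[70,0,0,0,0]]]' 30
python3 - <<'E'
from h import *
P=[]
for i in range(2):
    c=manip.capture("wrist"); P.append(manip.state()["ee_pos"])
print(np.mean(P,0).round(1)); cv2.imwrite("pics/w4.png",c["color"])
E
```

```text
t: 4.72
ee_pos: [539.8, -254.6, 91.7]
ee_rot: [2.227, 2.213, 0.001]
ft_force: [0.7, -0.3, 0.6]
width: 59.5
[ 540.3 -255.3   92.5]
```

View pics/w4.png

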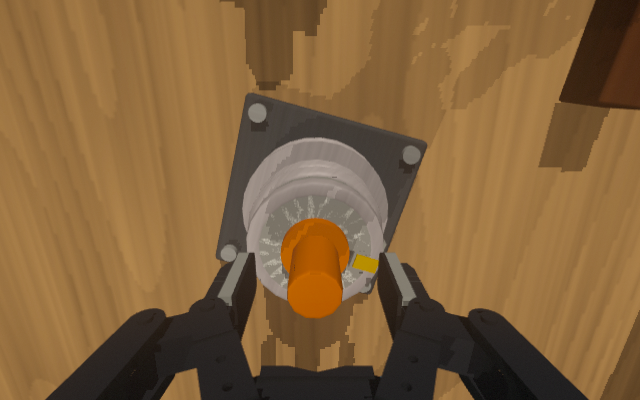

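The knob sits centrally between the jaws, at about (315,290), so I close on it and lift.

```bash
python3 -m crank '[[[0,0.0015,-0.0005,0,0],[0,0,0,0,0],[0,0,0,0,0],[0,0,0,0,0],[0,0,0,0,0],[0,0,0,0,0],[0,0,0,-0.02,0],[0,0,0,-0.03,0],[0,0,0,-0.03,0],[0,0,0,-0.03,0],[0,0,0,0,0],[0,0,0,0,0]]]' 30
python3 - <<'E'
from h import *
P=[]
for i in range(2):
    c=manip.capture("wrist"); P.append(manip.state()["ee_pos"])
print(np.mean(P,0).round(1),intool([522.1,302,64])); cv2.imwrite("pics/w5.png",c["color"])
E
```

```text
t: 5.82
ee_pos: [539.6, -254.3, 202.7]
ee_rot: [2.227, 2.209, 0.002]
ft_force: [-0.5, 0.6, 0.3]
width: 23.4
[ 537.8 -253.2  199.6] [ 0.55456833 -0.01942494  0.13555393]
```

```bash
python3 -m crank '[[[0,0.0396,-0.0015,0,0],[0,0.0396,-0.0015,0,0],[0,0.0396,-0.0015,0,0],[0,0.0396,-0.0015,0,0],[0,0.0396,-0.0015,0,0],[0,0.0396,-0.0015,0,0],[0,0.0396,-0.0015,0,0],[0,0.0396,-0.0015,0,0],[0,0.0396,-0.0015,0,0],[0,0.0396,-0.0015,0,0],[0,0.0396,-0.0015,0,0],[0,0.0396,-0.0015,0,0]]]'
python3 -m crank '[[[0,0.0396,0,0,0],[0,0.0396,0,0,0],[0,0,0,0.03,0],[0,0,0,0.03,0],[0,0,0,0.03,0],[0,0,0,0.02,0],[0,0,0,0.01,0],[0,0,0,0,0],[0,0,0,0,0]]]'
python3 - <<'E'
from h import *
P=[]
for i in range(3):
    c=manip.capture("wrist"); P.append(manip.state()["ee_pos"])
print(np.mean(P,0).round(1),intool([522.1,302,65.5])); cv2.imwrite("pics/w5.png",c["color"]); np.save("pics/w5.npy",c,allow_pickle=True)
E
```

```text
t: 6.92
ee_pos: [521.9, 223.4, 197.4]
ee_rot: [-2.229, -2.211, 0.007]
ft_force: [0.5, -1.4, 0.0]
width: 23.0
t: 7.67
ee_pos: [523.8, 300.7, 79.0]
ee_rot: [-2.23, -2.212, 0.004]
ft_force: [0.4, 0.2, 0.0]
width: 23.0
[525.8 301.5  81.6] [ 0.00023721 -0.00420367  0.01677716]
```

View pics/w5.png

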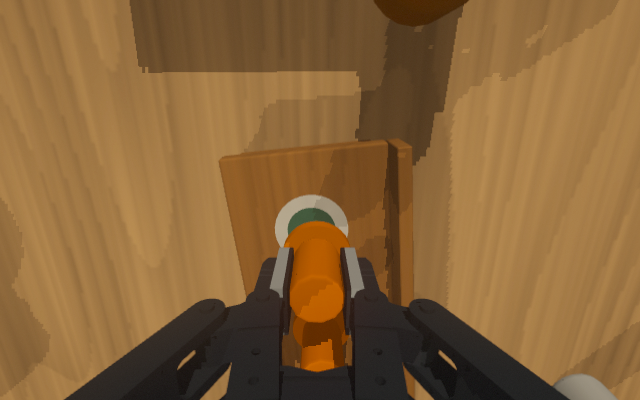

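The plug, at px x≈316, stands about 3 mm to the +x side of the disc centre (px x≈311), so I correct that and lower.

```bash
python3 -m crank '[[[0,0,-0.003,0.003,0],[0,0,0,0.003,0],[0,0,0,0.003,0],[0,0,0,0.002,0],[0,0,0,0.0015,0],[0,0,0,0,0],[0,0,0,0,0]]]'
python3 - <<'E'
from h import *
P=[];F=[]
for i in range(4):
    c=manip.capture("wrist"); s=manip.state(); P.append(s["ee_pos"]); F.append(s["ft_force"])
print(np.mean(P,0).round(1),np.mean(F,0).round(1))
E
```

```text
t: 8.4
ee_pos: [521.6, 301.1, 67.6]
ee_rot: [-2.23, -2.212, 0.001]
ft_force: [-0.5, 0.3, -0.4]
width: 22.9
[521.8 301.2  67.9] [-0.4 -0.3 -0.2]
```

Not yet touching, so I go down gently in 1 mm steps.

```bash
for i in 1 2; do python3 -m crank '[[[0,0,0,0.001,0],[0,0,0,0,0],[0,0,0,0,0]]]'|grep -E "ee_pos|force"; done
python3 - <<'E'
from h import *
P=[];F=[]
for i in range(4):
    c=manip.capture("wrist"); s=manip.state(); P.append(s["ee_pos"]); F.append(s["ft_force"])
print(np.mean(P,0).round(1),np.mean(F,0).round(1))
E
```

```text
ee_pos: [521.6, 301.2, 66.8]
ft_force: [0.2, -0.5, -0.3]
ee_pos: [521.6, 301.2, 65.7]
ft_force: [0.0, 0.5, -0.2]
[521.7 301.2  65.8] [ 0.  -0.4 -0.6]
```

```bash
for i in 1 2 3; do python3 -m crank '[[[0,0,0,0.0007,0],[0,0,0,0,0],[0,0,0,0,0],[0,0,0,0,0]]]'|grep -E "ee_pos|force"; done
```

```text
ee_pos: [521.8, 301.3, 65.4]
ft_force: [-1.2, -0.0, 1.5]
ee_pos: [521.9, 301.3, 65.4]
ft_force: [-2.0, -2.0, 5.4]
ee_pos: [521.9, 301.3, 65.4]
ft_force: [-2.9, -2.0, 7.6]
```

```bash
python3 -m crank '[[[0,0,0,-0.0014,0],[55,0,0,0,0],[55,0,0,0,0],[55,0,0,0,0],[55,0,0,0,0],[55,0,0,-0.015,0],[55,0,0,-0.03,0],[55,0,0,-0.035,0],[55,0,0,-0.035,0],[55,0,0,-0.035,0],[55,0,0,0,0]]]'
python3 - <<'E'
from h import *
c=manip.capture("wrist"); cv2.imwrite("pics/w6.png",c["color"][100:360,200:440]); np.save("pics/w6.npy",c,allow_pickle=True)
h=cv2.cvtColor(c["color"],cv2.COLOR_BGR2HSV); O=cv2.inRange(h,np.array((4,200,120)),np.array((18,255,255)))
for k in cv2.findContours(O,0,1)[0]:
    if cv2.contourArea(k)>150: print(cv2.boundingRect(k),cv2.minEnclosingCircle(onz(c,k[:,0],60)[:,:2].astype(np.float32)))
E
```

```text
t: 11.22
ee_pos: [526.5, 303.4, 224.6]
ee_rot: [2.226, 2.208, 0.023]
ft_force: [1.3, 0.5, 1.6]
width: 46.6
(306, 266, 33, 49) ((535.1337280273438, 174.01893615722656), 31.33824348449707)
(299, 217, 35, 46) ((529.8877563476562, 236.50677490234375), 26.34182357788086)
(292, 162, 36, 42) ((520.7965698242188, 299.3730163574219), 21.414634704589844)
```

View pics/w6.png

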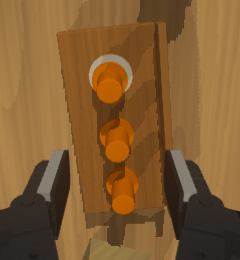

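The plug stands upright in the row on the disc, with the white ring visible all round at crop (110,75). A quick check of its offset:

Run:
```python
from h import *
c=np.load("pics/w6.npy",allow_pickle=True).item()
print("flange top edge",onz(c,(310,162),60).round(1),"flange l/r",onz(c,[(292,177),(328,177)],60).round(1).tolist())
h=cv2.cvtColor(c["color"],cv2.COLOR_BGR2HSV)[145:190,280:340]
w=cv2.inRange(h,np.array((0,0,110)),np.array((180,90,255))); k=max(cv2.findContours(w,0,1)[0],key=cv2.contourArea)[:,0]+[280,145]
print("disc minEnc",cv2.minEnclosingCircle(onz(c,k,40)[:,:2].astype(np.float32)))
print(intool([517.9,0.7,230]),R.from_rotvec(manip.state()["ee_rot"]).as_matrix().round(3).tolist(),manip.state()["joint_positions"].round(2))
```

```text
flange top edge [[522.2 320.6  60. ]] flange l/r [[504.1, 305.7, 60.0], [539.8, 305.3, 60.0]]
disc minEnc ((521.9246215820312, 301.9072265625), 22.904449462890625)
[-0.30200948 -0.00470063 -0.01029541] [[0.008, 1.0, 0.01], [1.0, -0.008, 0.005], [0.005, 0.01, -1.0]] [0.41 0.18 1.68 0.   1.27 0.42]
```

The plug is within about 1 mm of the disc centre. Next is the shaft: above the rack, turn the jaws to the flats, so tool y lies at -61.6° (twist +1.07).

```bash
python3 -m crank '[[[80,-0.0378,-0.0006,0,0],[80,-0.0378,-0.0006,0,0],[80,-0.0378,-0.0006,0,0],[80,-0.0378,-0.0006,0,0],[80,-0.0378,-0.0006,0,0],[80,-0.0378,-0.0006,0,0],[80,-0.0378,-0.0006,0,0],[80,-0.0378,-0.0006,0,0],[80,0,0,0,0.107],[80,0,0,0,0.107],[80,0,0,0,0.107],[80,0,0,0,0.107]]]' 80
python3 -m crank '[[[80,0,0,0,0.107],[80,0,0,0,0.107],[80,0,0,0,0.107],[80,0,0,0,0.107],[80,0,0,0,0.107],[80,0,0,0,0.107],[80,0,0,0,0],[80,0,0,0,0]]]'
cat > st.py <<'E'
from h import *
P=[];F=[];M=[]
for i in range(5):
    c=manip.capture("wrist"); s=manip.state(); P.append(s["ee_pos"]); F.append(s["ft_force"]); M.append(R.from_rotvec(s["ee_rot"]).as_matrix()); 
p=np.mean(P,0); M=np.mean(M,0)
print("t",s["t"],"pos",p.round(2),"F",np.mean(F,0).round(1),"T",s["ft_torque"].round(2),"yaw y",np.degrees(np.arctan2(M[1,1],M[0,1])).round(2),"z",M[:,2].round(3),"w",s["width"].round(1),"j6",s["joint_positions"][5].round(2))
import sys
if len(sys.argv)>3: print("shift",(M.T@(np.array(sys.argv[1:4],float)-p)/1000).round(4))
np.save("pics/last.npy",c,allow_pickle=True)
E
python3 st.py 517.9 0.7 75
```

```text
t: 12.27
ee_pos: [513.3, -1.6, 213.2]
ee_rot: [-2.653, -1.679, 0.004]
ft_force: [-0.6, -0.1, -0.2]
width: 68.3
t: 12.93
ee_pos: [513.6, -1.0, 213.7]
ee_rot: [-3.045, -0.77, 0.004]
ft_force: [-0.2, 0.2, -0.1]
width: 68.4Traceback (most recent call last):
  File "st.py", line 6, in <module>
    print("t",s["t"],"pos",p.round(2),"F",np.mean(F,0).round(1),"T",s["ft_torque"].round(2),"yaw y",np.degrees(np.arctan2(M[1,1],M[0,1])).round(2),"z",M[:,2].round(3),"w",s["width"].round(1),"j6",s["joint_positions"][5].round(2))
                                                                                                                                                                           ^^^^^^^^^^^^^^^^
AttributeError: 'float' object has no attribute 'round'
```

```bash
sed -i 's/s\["width"\].round(1)/round(s["width"],1)/' st.py; python3 st.py 517.9 0.7 75
```

```text
t 13.4333 pos [514.45  -1.18 215.1 ] F [ 0.1 -0.3  0. ] T [-0.03  0.01 -0.02] yaw y -61.74 z [ 0. -0. -1.] w 68.4 j6 0.94
shift [ 0.0039 -0.      0.1401]
```

```bash
python3 -m crank '[[[70,0.004,0,0.03,0],[70,0,0,0.035,0],[70,0,0,0.03,0],[70,0,0,0.025,0],[70,0,0,0.012,0],[70,0,0,0.008,0],[0,0,0,0,0],[0,0,0,0,0],[0,0,0,0,0],[0,0,0,0,0],[0,0,0,0,0],[0,0,0,0,0]]]' 80; python3 st.py; python3 -c "
from h import *
c=np.load('pics/last.npy',allow_pickle=True).item(); cv2.imwrite('pics/w7.png',c['color'][120:400,160:480])"
```

```text
t: 14.43
ee_pos: [519.9, 0.5, 77.2]
ee_rot: [3.045, 0.766, 0.006]
ft_force: [0.3, -0.4, 6.4]
width: 23.0
t 14.6833 pos [519.86   0.52  77.2 ] F [-0.6  0.1  6.6] T [ 0.15  0.1  -0.01] yaw y -61.77 z [ 0.004 -0.    -1.   ] w 23.1 j6 0.94
```

View pics/w7.png

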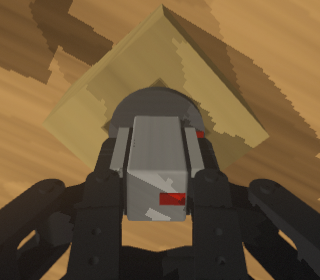

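Run:
```python
from h import *
c=np.load('pics/last.npy',allow_pickle=True).item(); s=manip.state(); M=R.from_rotvec(s["ee_rot"]).as_matrix()
f=lambda uv,z:((onz(c,uv,z)-s["ee_pos"])@M).round(1)
print("collar top pt (x-26=offset)",f([(315,207)],66))
g=c["color"][:,:,:].copy(); h=cv2.cvtColor(g,cv2.COLOR_BGR2HSV)
for u in (295,305,315,325,335): print(u,h[200:215,u,2].tolist())
for u in (300,340): print("head col",u,h[230:345:3,u,2].tolist())
```

```text
collar top pt (x-26=offset) [[25.6 -1.5 11.3]]
295 [147, 145, 145, 146, 146, 145, 145, 144, 144, 143, 132, 99, 74, 75, 73]
305 [149, 149, 149, 149, 148, 147, 146, 129, 73, 71, 70, 73, 73, 73, 73]
315 [137, 117, 118, 114, 99, 95, 83, 68, 68, 68, 71, 74, 75, 74, 73]
325 [145, 144, 140, 124, 115, 116, 93, 74, 62, 64, 66, 71, 74, 73, 74]
335 [146, 146, 146, 146, 145, 146, 147, 147, 146, 128, 71, 58, 56, 61, 70]
head col 300 [73, 75, 108, 115, 113, 111, 112, 112, 113, 112, 112, 112, 111, 112, 111, 109, 110, 110, 111, 112, 128, 146, 150, 105, 105, 104, 103, 105, 103, 104, 104, 104, 104, 102, 103, 101, 104, 164, 164]
head col 340 [73, 73, 72, 66, 67, 78, 80, 92, 99, 106, 110, 109, 109, 110, 109, 112, 110, 110, 110, 110, 122, 136, 130, 129, 126, 127, 127, 125, 132, 146, 136, 91, 112, 111, 108, 113, 113, 137, 169]
```

```bash
python3 - <<'E'
from h import *
c=np.load('pics/last.npy',allow_pickle=True).item(); s=manip.state(); M=R.from_rotvec(s["ee_rot"]).as_matrix()
print(((onz(c,[(318,291),(318,339.5)],116)-s["ee_pos"])@M).round(1))
E
python3 -m crank '[[[0,0,0,-0.003,0],[0,0,0,-0.01,0],[0,0,0,-0.02,0],[0,0,0,-0.03,0],[0,0,0,-0.03,0],[0,0,0,-0.02,0],[0,0,0,0,0]]]'; python3 st.py 538.8 -253.2 170
```

```text
[[ 10.1  -0.1 -38.8]
 [-12.8  -0.1 -38.8]]
t: 15.27
ee_pos: [521.1, 0.3, 193.4]
ee_rot: [3.043, 0.766, 0.014]
ft_force: [1.5, 0.6, -2.7]
width: 22.9
t 15.5167 pos [517.04   0.83 187.16] F [-0.7  0.4 -4.5] T [ 0.06 -0.01  0.  ] yaw y -61.76 z [-0.002  0.    -1.   ] w 22.9 j6 0.94
shift [-0.101   0.2341  0.0171]
```

```bash
python3 -m crank '[[[0,-0.0144,0.0334,0,0],[0,-0.0144,0.0334,0,0],[0,-0.0144,0.0334,0,0],[0,-0.0144,0.0334,0,0],[0,-0.0144,0.0334,0,0],[0,-0.0144,0.0334,0,0],[0,-0.0144,0.0334,0,0],[0,0,0,0,-0.11],[0,0,0,0,-0.11],[0,0,0,0,-0.11],[0,0,0,0,-0.11],[0,0,0,0,-0.11]]]' ; python3 -m crank '[[[0,0,0,0,-0.11],[0,0,0,0,-0.11],[0,0,0,0,0],[0,0,0,0,0]]]'; python3 st.py 539.1 -252.2 140;  python3 -c "
from h import *
c=np.load('pics/last.npy',allow_pickle=True).item(); cv2.imwrite('pics/w8.png',c['color'][40:400,130:510])"
```

```text
t: 16.52
ee_pos: [538.1, -252.3, 184.9]
ee_rot: [-2.716, -1.569, 0.004]
ft_force: [-0.5, -0.1, -4.4]
width: 23.1
t: 16.85
ee_pos: [538.6, -252.2, 185.8]
ee_rot: [-2.535, -1.849, 0.002]
ft_force: [0.1, -0.4, -4.1]
width: 22.9
t 17.1 pos [ 539.27 -252.63  187.04] F [-0.2  0.  -4.3] T [ 0.03 -0.02  0.04] yaw y -17.75 z [-0.002  0.001 -1.   ] w 23.3 j6 -0.25
shift [ 0.0003 -0.0002  0.047 ]
```

View pics/w8.png

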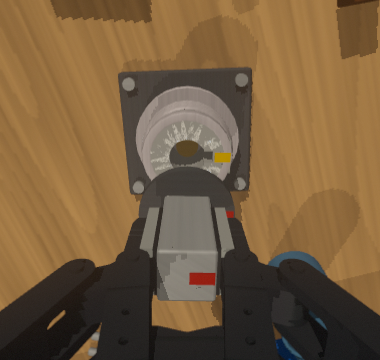

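The view shows the bore at crop (187,152) with the keyway and yellow stripe (222,157) pointing along tool +y, and the red key stripe at the same side. I re-measure it.

Run:
```python
from h import *
c=np.load('pics/last.npy',allow_pickle=True).item(); h=cv2.cvtColor(c["color"],cv2.COLOR_BGR2HSV)
Y=cv2.inRange(h,np.array((20,180,120)),np.array((35,255,255)));Y[:,:330]=0;Y[:,375:]=0;Y[215:]=0;Y[:180]=0
y,x=np.nonzero(Y); q=onz(c,np.c_[x,y],80)[:,:2]; m=q.mean(0); print("yellow",len(x),m.round(1),cv2.minAreaRect(q.astype(np.float32)))
D=cv2.inRange(h,np.array((0,0,0)),np.array((180,255,75))); D[:, :292]=0; D[:,336:]=0; D[:175]=0; D[208:]=0
print(h[192,290:345,2].tolist()); print(h[172:215,317,2].tolist())
l,r=onz(c,[(300,192),(335,192)],80),0
d=m-np.array([538.8,-253.2]); print(np.degrees(np.arctan2(d[1],d[0])),np.linalg.norm(d))
```

```text
yellow 139 [ 566.5 -262.2] ((566.6484985351562, -262.35009765625), (6.955763816833496, 12.41019058227539), 72.32862854003906)
[138, 156, 138, 138, 137, 160, 156, 156, 160, 143, 83, 71, 73, 72, 72, 72, 74, 73, 85, 87, 87, 88, 86, 87, 87, 86, 87, 87, 86, 86, 87, 86, 86, 88, 86, 84, 78, 73, 73, 73, 73, 71, 73, 73, 73, 75, 73, 74, 73, 74, 70, 71, 83, 136, 141]
[138, 138, 149, 160, 152, 151, 146, 130, 106, 88, 87, 87, 86, 87, 87, 87, 88, 87, 86, 87, 87, 88, 87, 87, 84, 76, 72, 74, 73, 72, 73, 73, 100, 120, 91, 71, 70, 70, 67, 67, 65, 64, 64]
-18.052644904147403 29.155298245380216
```

```bash
python3 -m crank '[[[0,0,0,0.02,0],[0,0,0,0.02,0],[0,0,0,0.007,0],[0,0,0,0.003,0],[0,0,0,0.003,0],[0,0,0,0.003,0],[0,0,0,0,0],[0,0,0,0,0]]]'; python3 st.py 539.1 -252.2 126
```

```text
t: 17.77
ee_pos: [540.3, -253.3, 133.0]
ee_rot: [2.535, 1.853, 0.001]
ft_force: [0.0, -0.5, -5.0]
width: 23.1
t 18.0167 pos [ 540.24 -253.23  132.91] F [-0.2 -0.1 -3.8] T [-0.04 -0.02  0.01] yaw y -17.65 z [ 0.001 -0.001 -1.   ] w 23.3 j6 -0.25
shift [ 0.0006 -0.0014  0.0069]
```

```bash
python3 -m crank '[[[0,0.0006,-0.0012,0.001,0],[0,0,0,0.002,0],[0,0,0,0.002,0],[0,0,0,0.001,0],[0,0,0,0,0],[0,0,0,0,0]]]'; python3 st.py 539.1 -252.2 126
```

```text
t: 18.52
ee_pos: [538.6, -251.9, 125.8]
ee_rot: [-2.535, -1.854, 0.0]
ft_force: [0.4, -0.1, -5.1]
width: 22.8
t 18.7667 pos [ 538.85 -252.04  126.13] F [ 0.3  0.2 -4.2] T [-0.04 -0.01 -0.05] yaw y -17.65 z [ 0. -0. -1.] w 23.1 j6 -0.25
shift [-0.0001  0.0003  0.0001]
```

```bash
python3 -m crank '[[[0,0,0,0.0015,0],[0,0,0,0.0015,0],[0,0,0,0.001,0],[0,0,0,0,0],[0,0,0,0,0]]]'; python3 st.py 539.1 -252.2 118;  python3 -m crank '[[[0,0,0,0.0015,0],[0,0,0,0.0015,0],[0,0,0,0.0015,0],[0,0,0,0,0],[0,0,0,0,0]]]'; python3 st.py 539.1 -252.2 114
```

```text
t: 19.18
ee_pos: [538.7, -251.9, 121.9]
ee_rot: [-2.536, -1.854, 0.0]
ft_force: [0.1, 0.1, -3.7]
width: 23.2
t 19.4333 pos [ 538.83 -252.03  122.13] F [-0.1  0.3 -4.1] T [0.05 0.04 0.  ] yaw y -17.65 z [ 0. -0. -1.] w 23.3 j6 -0.25
shift [-0.0001  0.0003  0.0041]
t: 19.85
ee_pos: [538.6, -251.9, 117.3]
ee_rot: [-2.535, -1.854, 0.0]
ft_force: [-0.5, -0.3, -3.3]
width: 23.3
t 20.1 pos [ 538.83 -252.03  117.61] F [-0.2  0.1 -3.9] T [ 0.02 -0.01 -0.  ] yaw y -17.65 z [ 0. -0. -1.] w 23.3 j6 -0.25
shift [-0.0001  0.0003  0.0036]
```

The key has slipped in with no resistance, the tip being about 19 mm down. I go on to the spring and home.

```bash
python3 -m crank '[[[0,0,0,0.003,0],[0,0,0,0.003,0],[0,0,0,0.003,0],[0,0,0,0.002,0],[0,0,0,0.001,0],[0,0,0,0,0],[0,0,0,0,0]]]' 110; python3 st.py;  python3 -m crank '[[[0,0,0,0.002,0],[0,0,0,0.002,0],[0,0,0,0.002,0],[0,0,0,0,0],[0,0,0,0,0]]]'; python3 st.py
```

```text
t: 20.68
ee_pos: [538.8, -252.1, 106.6]
ee_rot: [-2.536, -1.854, 0.0]
ft_force: [-3.6, 1.7, 4.0]
width: 23.0
t 20.9333 pos [ 538.78 -252.03  106.21] F [-3.   1.2  4.3] T [0.31 0.73 0.  ] yaw y -17.64 z [-0. -0. -1.] w 22.7 j6 -0.25
t: 21.35
ee_pos: [538.9, -252.1, 100.4]
ee_rot: [-2.536, -1.855, 0.0]
ft_force: [-4.8, 2.4, 7.4]
width: 23.0
t 21.6 pos [ 538.92 -252.13  100.53] F [-3.7  1.8  7.9] T [0.5  0.92 0.03] yaw y -17.64 z [-0. -0. -1.] w 23.1 j6 -0.25
```

```bash
python3 -m crank '[[[0,0,-0.0005,0.001,0],[0,0,0,0.001,0],[0,0,0,0.001,0],[0,0,0,0,0],[0,0,0,0,0]]]'; python3 st.py;  python3 -m crank '[[[0,0,0,0.0005,0],[0,0,0,0.0005,0],[0,0,0,0,0],[0,0,0,0,0]]]'; python3 st.py
```

```text
t: 22.02
ee_pos: [538.9, -252.1, 98.0]
ee_rot: [2.535, 1.854, 0.001]
ft_force: [-3.9, 1.3, 9.7]
width: 22.6
t 22.2667 pos [ 538.87 -252.12   98.07] F [-4.4  2.5  9.6] T [ 0.51  0.9  -0.02] yaw y -17.64 z [ 0.001 -0.    -1.   ] w 23.1 j6 -0.25
t: 22.6
ee_pos: [538.9, -252.2, 97.4]
ee_rot: [2.535, 1.854, 0.001]
ft_force: [-4.8, 2.6, 10.7]
width: 22.8
t 22.85 pos [ 538.89 -252.16   97.36] F [-4.5  2.5 10. ] T [ 0.59  1.08 -0.01] yaw y -17.65 z [ 0.001 -0.001 -1.   ] w 23.1 j6 -0.25
```

```bash
for i in 1 2 3; do python3 -m crank '[[[0,0,0,0.0007,0],[0,0,0,0,0],[0,0,0,0,0]]]' >/dev/null; python3 st.py; done
```

```text
t 23.35 pos [ 538.92 -252.16   97.33] F [-5.9  3.  13.2] T [0.68 1.28 0.02] yaw y -17.64 z [ 0.001 -0.    -1.   ] w 22.7 j6 -0.25
t 23.85 pos [ 538.93 -252.19   97.31] F [-7.5  3.9 16.6] T [0.85 1.41 0.01] yaw y -17.63 z [ 0.001 -0.    -1.   ] w 22.8 j6 -0.25
t 24.35 pos [ 538.94 -252.21   97.3 ] F [-8.5  4.2 19.7] T [ 0.91  1.67 -0.01] yaw y -17.63 z [ 0. -0. -1.] w 22.9 j6 -0.25
```

It hits a hard stop at TCP z 97.3 against 97.2 expected. I look once more before handing in.

```bash
python3 -m crank '[[[0,0,0,0.0007,0],[0,0,0,0,0],[0,0,0,0,0],[0,0,0,0,0]]]' >/dev/null; python3 st.py; python3 -c "
from h import *
s=manip.capture('side')['color']; c=np.load('pics/last.npy',allow_pickle=True).item()['color']
z=lambda i: cv2.resize(i,(400,400),interpolation=cv2.INTER_CUBIC)
cv2.imwrite('pics/f.png',np.hstack([z(s[130:350,240:460]),z(c[100:400,170:470])]))"
```

```text
t 24.9333 pos [ 538.96 -252.23   97.29] F [-10.1   5.2  22.8] T [1.08 1.84 0.02] yaw y -17.63 z [ 0. -0. -1.] w 22.9 j6 -0.25
```

View pics/f.png

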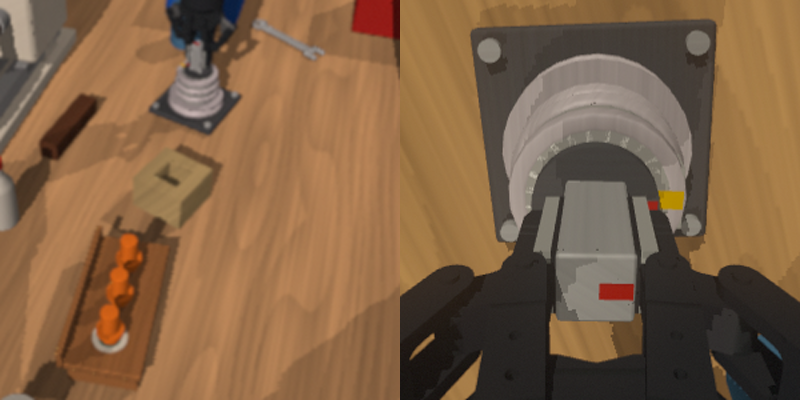

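The collar is flush on the pulley, the red stripe meets the yellow one at (655,203), and the three plugs stand in a row on the left at about (110–130, 250–325). I hand the job in.

```bash
python3 -c "
from cell import manip
print(manip.finish_job())"
```

```text
the job is handed in; nothing more can be done
None
```

I finished the job and handed it in at about 25 s of the 72 s allowed; no verdict was reported.

- **Plug:** I moved it from the bore to the marked place and released it. The wrist camera then put it about 1 mm from the disc's centre, and the last side view shows it upright in one row with the other two.
- **Shaft:** I gripped it by the flats of its head and turned it 44° to bring the key in line with the keyway. The key went in without resistance, so no search was needed.
- **Home position:** I pushed the shaft past the spring to a hard stop at tool height 97.3 mm, against 97.2 mm expected. The last picture shows the collar flush and the red stripe meeting the yellow one. I handed in with the shaft held at 110 N grip and pushed down with about 27 N (22.8 N measured plus about 4 N of shaft weight).

**Sideways force:** about 11 N of sideways force remained at the end. It rose with the push, and I did not remove it. The tool still measured upright.

**Smaller disagreement:** my estimates of where the shaft sat in the jaws differed by about 1.3 mm. I used a middle value.

**Not measured:** I checked the bench items only by eye; nothing looked moved in the views I had.

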